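# Swing the cassette cradle level and pin it

## Task

The tilting cradle that carries the bicycle cassette leans over. Swing it level by its black ball handle (the handle then stands straight up), and lock it there: take the red-knobbed pin from the wooden block and put it down through the brass funnel of the jig until it is fully home in the notch below. Leave the blue-knobbed pin in its place in the block, and let go of everything.

Things in the scene. Friction and masses are not known exactly. Their poses are not given: they have to be found in the camera images.
- funnel (a point): Centre of the mouth of the jig's fixed vertical brass funnel, 177 mm above the bench. Axes are the jig's: z up, y along the swing axis (yaw up to 0.3), x away from the robot. Inside: mouth 40 mm, bore 16 mm from z 163 to 147 mm above the bench. The sector's notch under it when level: 27 mm wide at z 141, 10 mm at its bottom, z 120. Jig base 150x270 mm; blue post beside the funnel to z 173.
- cradle (a joint): Cradle angle (rad) about the funnel's y: 0 level, handle upright; negative leans to -x, to the robot. Starts -0.75 to -0.45; stops at +-0.9. Handle: black ball 30 mm wide; its centre from the funnel point along the point's axes: x 130 mm*sin(angle), y -235 mm; its height over the bench 85+130*cos(angle) mm. Stays where left; 2 N at the ball moves it. Gripped along y it pivots in the fingers.
- red_pin: Loose upright steel pin with red knob, 0.1 kg, in a hole (15 mm wide, 35 deep) of a wooden block 150x50x45 mm. Origin at its lower tip's centre, z up along it: shank 12 mm wide with tapered tip, collar 18 mm wide at 78-82 mm, knob 28 mm wide at 82-112 mm above the tip. Tip 10 mm above the bench in the block, 120 mm when fully home in the jig.
- blue_pin: A like pin of the same size with a blue knob, for another jig, in the block's other hole 90 mm from the red one (which is in which hole varies). Origin at its lower tip's centre. To be left where it is.
Mind the look-alikes: they are no part of the job. Leave any turquoise or white look-alike of the red_pin alone.

How it is judged (in metres and radians):
At the end, for the whole second after the job is handed in: The cradle is level within 0.14 rad (8 degrees); the red pin stands in the funnel with its tip within 8 mm of the notch's bottom (height under 128 mm) and within 12 mm sideways of the funnel's axis, at rest; the blue pin stands within 20 mm of where it was (value of joint cradle between -0.14 and 0.14 rad and height (world z) of red_pin between 0.11 and 0.128 m and horizontal distance between red_pin and funnel below 0.012 m and linear speed of red_pin below 0.03 m/s and distance of blue_pin from where it was at the start of the episode below 0.02 m); the robot touches nothing.
It fails at once if the blue-knobbed pin is pulled out of its place (distance of blue_pin from where it was at the start of the episode above 0.03 m).
It also fails if it takes over 48 s, if anything falls off the work surface, if the arm or the gripper's body presses on something with over 40 N, if the wrist force passes 120 N, or if a joint passes its speed limit or range.

## Robot

A 6-joint arm with a two-finger parallel gripper is mounted at the origin on a cart in front of the work surface, level with it; the furniture and walls round the work are solid. World frame = base frame: x ahead of the robot, y to its left, z up, the work surface at z = 0. Lengths are in mm, angles in rad, forces in N, time in s.
With the tool pointing down it reaches from about 350 to 975 mm from the base axis. Payload 7.1 kg.
Tool frame: the origin (TCP) lies at the very end of the fingers, on their centre line; the grasp point (between the pads) lies 19 mm behind it (ctrl.grasp_offset is the distance from the TCP to the grasp point, in mm); z points along the fingers, y is the line along which they close (so a half turn about z gives the same grasp; the last joint's range is limited). The gripper opens to 88 mm and grips with 3 to 60 N. Pads are 20 mm wide; open, the fingers measure 115 mm over their backs; the gripper's body (75 mm by 178 mm) begins 61 mm behind the grasp point.
Start: joints at [-1.228, 0.423, 1.63, -0, 1.089, -0.019], TCP at [221.24, -584.515, 222.675] pointing down, gripper open.
Joint ranges: [-3, 3], [-0.9, 2.11], [0.09, 2.58], [-1.31, 4.45], [0.11, 2.69], [-2.54, 2.54]. Speed limits (rad/s): [2.39, 2.39, 3.01, 3.14, 3.14, 3.14].

## Interface

Orientations are given as a rotation vector (axis times angle).
In Python, from workcell import ctrl, viewer, ticket, models gives the robot as it stands.
- The arm moves only by the tool play_rows, never from a script. Its arguments are lists of equal length, an entry for each row: "dp": the shift along the world's x, y, z in mm, a list of three; "yaw": the turn about the world's z in degrees. In form: {"dp": [[tx, ty, tz], ...], "yaw": [yaw, ...]}. A call has 1 to 8 rows; each row shifts and turns the commanded pose from where the row before left it; what a row does not reach is not made up. A row lasts 1/12 s, in which the tool goes at most 41.7 mm and 7.16 degrees, less where a joint would pass 70% of its speed; a pose out of reach is approached as far as the arm can. A call is refused whole if a number of a shift passes 41.7 or a number of a turn 7.16, either way. A call with a gripper value outside its range is refused whole. "gripper" is the closure, from 0 (fully open) to 1 (shut), set as the call begins (left out, the last holds). The fingers move at their own pace and stop on an object; the grip force is fixed at half the most. Time passes only in rows, so rows that do not move let the fingers close. It gives the time, the measured TCP pose, the force, the opening and the grip force at its end, in the units of the state.
- ctrl.get_obs(): the state, without advancing time (a new reading comes with each control period).
- viewer.get_image(name): name is "scene" or "top" or "wrist"; returns a dict with "pixels" (480x640x3 uint8, red, green, blue), "range_z" (480x640 float32, mm along the optical axis (not along the pixel's ray), 0 where there is no reading), "fx", "fy", "cx", "cy" (pixels), "T" (4x4, takes a point from camera to world coordinates); the wrist camera has in their place "hand_eye" (4x4, takes a point from camera to tool coordinates, whose origin is the TCP and whose axes are the flange's). Camera axes: x right, y up, looking along -z (the intrinsics and any distortion apply to the point x, -y, -z); pixel columns grow to the right and rows downward; lengths in mm; the calibration is good to about 2 mm. The wrist camera is an equidistant fisheye: a pixel r from the principal point sees the ray r / f radians off the axis. A picture is of the moment at which its call begins: read the wrist's pose just before it.
- ticket.close_job(): hands the job in; it is judged then, once.
Trained networks look in a picture, given as the dict that the camera call returned (one of the last four; its "shot" number tells which), for a name from the list of things; names that differ only in an ending like _2 or _b are one class to them, and where a whole thing is asked for, a point or a joint stands for the part that bears it (a point fixed in the world has none). Each returns a list of dicts, best first, with "conf" (0 to 1); they miss things now and then, are a little off and sometimes report something else, mostly with a low value. They report only what shows in the picture. A call takes as long as a camera call. They do not tell look-alikes from the thing itself.
- models.look_for(picture, name): "bbox" ([centre column, centre row, width, height] in pixels, round what is visible of it).
- models.landmark_of(picture, name): "location" ([column, row] in pixels: a listed point, or the origin of a listed thing).
The state is a dict: "t": time; "qpos": joint angles; "qvel": joint speeds; "joint_torque": joint torques, N m; "ee_pos": TCP position; "orientation": TCP orientation; "ft_force": force on the tool from outside, world axes, zero at the start; "moment": the same for the moment, N m; "width": finger opening in mm; "grasp_force": force on a finger pad.
Only numpy, scipy, OpenCV 4.12 (cv2) and the standard library are available. Lean on these libraries where they do the work, as an engineer would, in place of code of your own. Each camera call takes 0.05 s, during which the arm holds its last target. There are 200 camera calls.

## Working session

There is one attempt and no reset: what is moved stays moved. The work goes in short steps, Python scripts to look and compute and a tool call to move; the robot and the scene stay as the last step left them, time stands still between calls to the robot, and variables do not carry over. Pictures are saved under pics/ and viewed, at most 10 in all, crops included, and the job is handed in when it is done.

Besides the shell and the picture viewer there is one more tool, called after "Emit:" in YAML: its name, and indented under it one key for each argument. play_rows: Moves the arm, as the interface text tells. Its arguments: {"type":"object","properties":{"dp":{"type":"array"},"yaw":{"type":"array"},"gripper":{"type":"number"}},"required":["dp","yaw"]}

```bash
mkdir -p pics; cat > h.py <<'E'
import numpy as np, cv2
from workcell import ctrl, viewer, ticket, models
def pt(im,u,v,d=None):
    u0,v0=int(round(u)),int(round(v))
    if d is None:
        p=im["range_z"][max(v0-2,0):v0+3,max(u0-2,0):u0+3]; p=p[p>0]; d=np.median(p) if len(p) else np.nan
    c=np.array([(u-im["cx"])/im["fx"]*d,-(v-im["cy"])/im["fy"]*d,-d,1])
    return (im["T"]@c)[:3]
def at_z(im,u,v,z):
    a=im["T"][:3,3]; b=pt(im,u,v,1000.); return a+(b-a)*(z-a[2])/(b[2]-a[2])
E
python3 - <<'E'
from h import *
np.set_printoptions(precision=1,suppress=True)
o=ctrl.get_obs(); print(o)
for n in ("scene","top"):
    im=viewer.get_image(n); cv2.imwrite(f"pics/{n}1.png",im["pixels"][:,:,::-1]); print(n,[k for k in im], im["T"][:3,3])
    for k in ("funnel","cradle","red_pin","blue_pin"):
        for r in models.look_for(im,k)[:3]: print(k,"box",np.array(r["bbox"]),round(r["conf"],2),pt(im,*r["bbox"][:2]))
        for r in models.landmark_of(im,k)[:3]: print(k,"lm",np.array(r["location"]),round(r["conf"],2),pt(im,*r["location"]),at_z(im,*r["location"],{"funnel":177,"cradle":100}.get(k,10)))
E
```

```text
{'t': 0.0, 'qpos': array([-1.2,  0.4,  1.6, -0. ,  1.1, -0. ]), 'qvel': array([ 0.,  0.,  0.,  0.,  0., -0.]), 'joint_torque': array([ -0. , -54.5, -27.4,   0.1,   0. ,  -0. ]), 'ee_pos': array([ 221. , -584. ,  221.9]), 'orientation': array([-3.1, -0.6,  0. ]), 'ft_force': array([ 0.2, -0.2,  0.6]), 'moment': array([-0.1, -0.1, -0. ]), 'grasp_force': 0.0, 'width': 87.71529577557926}
scene ['pixels', 'range_z', 'fx', 'fy', 'cx', 'cy', 'T', 'shot'] [214.5 696.  729.8]
funnel box [378.1 212.1 154.3 157. ] 0.61 [538.7  25.9  91.4]
funnel lm [336.  198.8] 0.94 [582.6 105.5 161.1] [572.4 122.  177. ]
cradle box [384.1 194.3 133.9 120. ] 0.62 [545.9 -10.2 106.6]Traceback (most recent call last):
  File "<stdin>", line 8, in <module>
ValueError: it knows: blue_pin, funnel, red_pin
```

View pics/scene1.png

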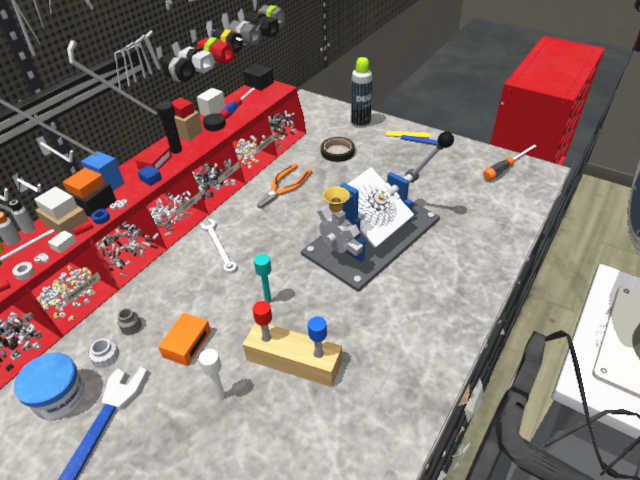

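The scene view shows the funnel at (336,197), black ball at (446,139), red knob at (262,313), blue knob at (317,328), and the turquoise and white look-alikes at (263,265) and (210,360).

```bash
python3 - <<'E'
from h import *
np.set_printoptions(precision=1,suppress=True)
for n in ("scene","top"):
    im=viewer.get_image(n); cv2.imwrite(f"pics/{n}2.png",im["pixels"][:,:,::-1]); print(n, im["T"][:3,3])
    for k in ("funnel","red_pin","blue_pin"):
        for r in models.look_for(im,k)[:3]: print(k,"box",np.array(r["bbox"]),round(r["conf"],2),pt(im,*r["bbox"][:2]))
        for r in models.landmark_of(im,k)[:3]: print(k,"lm",np.array(r["location"]),round(r["conf"],2),at_z(im,*r["location"],{"funnel":177}.get(k,10)))
    # colour clouds
    H=cv2.cvtColor(im["pixels"],cv2.COLOR_RGB2HSV).astype(int); d=im["range_z"]
    v,u=np.mgrid[0:480,0:640]
    P=np.stack([(u-im["cx"])/im["fx"]*d,-(v-im["cy"])/im["fy"]*d,-d,np.ones_like(d)],-1)@im["T"].T; P=P[...,:3]
    ok=(d>0)&(P[...,0]>100)&(P[...,0]<900)&(abs(P[...,1])<600)
    zz=P[...,2]
    ms={"redknob":ok&((H[...,0]<6)|(H[...,0]>174))&(H[...,1]>180)&(H[...,2]>80)&(zz>80)&(zz<130)&(P[...,0]<600),
        "blueknob":ok&(abs(H[...,0]-108)<9)&(H[...,1]>150)&(zz>80)&(zz<130),
        "brass":ok&(abs(H[...,0]-22)<7)&(H[...,1]>100)&(zz>165)&(zz<190),
        "ball":ok&(H[...,2]<60)&(zz>150)&(zz<235)}
    for k,m in ms.items():
        c,l,s,ce=cv2.connectedComponentsWithStats(m.astype(np.uint8))
        for i in range(1,c):
            if s[i,4]>25:
                q=P[l==i]; print(k,s[i,4],ce[i],"med",np.median(q,0),"min",q.min(0),"max",q.max(0))
E
```

```text
scene [214.5 696.  729.8]
funnel box [378.2 212.3 153.6 157.8] 0.8 [538.4  26.1  91.2]
funnel lm [335.8 195. ] 0.69 [578.  113.5 177. ]
red_pin box [263.8 279.9  23.2  50.9] 0.74 [636.2 258.3  65. ]
red_pin box [212.2 375.7  24.3  46.2] 0.72 [583.6 450.1  69.9]
red_pin box [264.4 322.4  22.4  42.8] 0.68 [559.9 350.5 101.2]
red_pin lm [268.8 347.9] 0.98 [571.8 338.4  10. ]
red_pin lm [218.6 396.2] 0.76 [584.6 449.8  10. ]
red_pin lm [267.1 300.7] 0.74 [635.4 259.   10. ]
blue_pin box [318.1 336.3  20.1  37.8] 0.88 [473.9 333.  107.7]
blue_pin lm [318.1 364.7] 0.7 [484.4 322.4  10. ]
redknob 2054 [539.8  93.7] med [ 401.8 -532.2  116.5] min [ 321.9 -599.9   80. ] max [ 488.5 -520.5  123.3]
redknob 349 [262.  312.6] med [565.3 346.1 120.1] min [556.  329.2  93.2] max [582.2 357.  124.5]
blueknob 245 [398.5 182.5] med [539.  -63.7 103.6] min [521.6 -74.7  80.2] max [567.9 -56.5 111.4]
blueknob 168 [352.4 216.4] med [559.1  85.2 115.1] min [548.4  77.4  88.8] max [579.4  89.9 129.6]
blueknob 366 [317.  328.6] med [478.7 328.4 120.5] min [468.5 309.9  95.3] max [494.4 337.3 124.5]
brass 33
[... 897 characters left out ...]
481.1 325.7  10. ]
redknob 151 [240.8 216.7] med [570.1 339.1 121.6] min [559.2 328.1 107.5] max [582.8 352.  127.4]
blueknob 207 [468.1 232.7] med [546.6 -67.3 108.8] min [523.7 -78.7  80.2] max [570.8 -59.2 114. ]
blueknob 152 [250.3 265.9] med [482.9 320.9 121.1] min [472.2 308.9 109.1] max [493.5 334.5 125.5]
brass 476 [370.4 209.6] med [581.6 111.8 173.3] min [557.2  88.4 165.1] max [601.4 134.8 180.1]
ball 261 [506.4 273.2] med [ 476.6 -104.1  209.1] min [ 462.1 -119.3  181.3] max [491.3 -92.3 217. ]
ball 75 [315.1 436.9] med [197.  200.9 153.8] min [178.7 196.2 150.2] max [212.1 206.5 177.9]
ball 111 [294.9 464.7] med [154.7 233.3 169.2] min [131.1 201.9 152. ] max [176.  269.7 178.9]
```

View pics/top2.png

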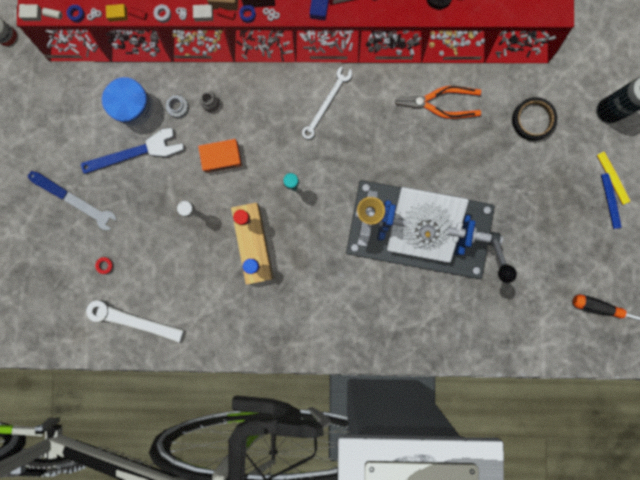

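The top view agrees: funnel at (370,209), ball at (507,273), red knob (241,217), blue knob (250,266). The base edge gives a jig yaw of about -0.19, and the ball position gives a cradle angle of about -0.48. Both match the given geometry.

I'll move above the ball, turning the tool to the jig's y axis.

Emit:
play_rows:
  dp:
    - [18,34,8]
    - [18,34,8]
    - [18,34,8]
    - [18,34,8]
    - [18,34,8]
    - [18,34,8]
    - [18,34,8]
    - [18,34,8]
  yaw: [-4.1,-4.1,-4.1,-4.1,-4.1,-4.1,-4.1,-4.1]
  gripper: 0.2

```text
t: 1.57
ee_pos: [365.7, -310.8, 287.3]
orientation: [3.123, -0.336, 0.001]
ft_force: [0.8, -1.0, -0.1]
width: 70.1
grasp_force: 0.0
```

Emit:
play_rows:
  dp:
    - [18.5,34.5,0]
    - [18.5,34.5,0]
    - [18.5,34.5,0]
    - [18.5,34.5,0]
    - [18.5,34.5,0]
    - [18.5,34.5,0]
    - [0,0,0]
    - [0,0,0]
  yaw: [0,0,0,0,0,0,0,0]

```text
t: 2.23
ee_pos: [476.8, -103.9, 286.7]
orientation: [3.125, -0.324, 0.0]
ft_force: [-0.1, -0.1, 0.3]
width: 70.3
grasp_force: 0.0
```

```bash
python3 - <<'E'
from h import *
from scipy.spatial.transform import Rotation as R
np.set_printoptions(precision=2,suppress=True)
o=ctrl.get_obs(); M=R.from_rotvec(o["orientation"]).as_matrix(); print(o["t"],o["ee_pos"],o["qpos"],M,o["width"])
im=viewer.get_image("wrist"); print(im["hand_eye"],im["fx"],im["cx"],im["cy"])
cv2.imwrite("pics/w1.png",im["pixels"][:,:,::-1])
E
```

```text
2.2333 [ 476.85 -103.86  286.7 ] [-0.24  0.14  1.86 -0.    1.14  1.54] [[ 0.98 -0.21  0.  ]
 [-0.21 -0.98 -0.  ]
 [ 0.    0.   -1.  ]] 70.26964027740361
[[  -0.      0.96    0.28   75.61]
 [   1.      0.      0.     -0.65]
 [   0.      0.28   -0.96 -161.61]
 [   0.      0.      0.      1.  ]] 371.64829954431775 319.65048920783505 243.97482557286912
```

View pics/w1.png

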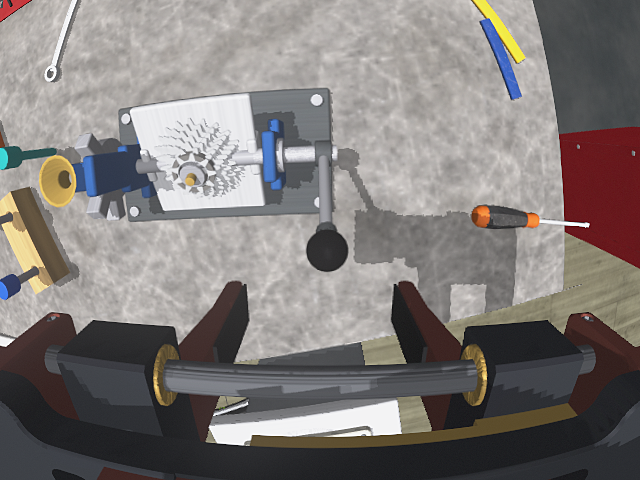

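The wrist view shows the ball at (326,251), centred between the finger tips (about 240 and 400), and the lever parallel to the fingers' plane. I'll descend and grip it.

Emit:
play_rows:
  dp:
    - [0,-0.5,-26]
    - [0,-0.5,-26]
    - [0,-0.5,-26]
    - [0,0,-20]
    - [0,0,-7]
    - [0,0,0]
  yaw: [0,0,0,0,0,0]

```text
t: 2.78
ee_pos: [474.6, -108.0, 180.2]
orientation: [-3.123, 0.334, 0.006]
ft_force: [0.5, 0.2, 0.1]
width: 70.7
grasp_force: 0.0
```

Emit:
play_rows:
  dp:
    - [0,0,0]
    - [0,0,0]
    - [0,0,0]
    - [0,0,0]
    - [0,0,0]
    - [0,0,0]
  yaw: [0,0,0,0,0,0]
  gripper: 1

```text
t: 3.28
ee_pos: [476.5, -107.0, 182.2]
orientation: [3.124, -0.33, 0.002]
ft_force: [0.6, -0.1, -0.4]
width: 34.0
grasp_force: 0.0
```

Emit:
play_rows:
  dp:
    - [0,0,0]
    - [0,0,0]
    - [0,0,0]
  yaw: [0,0,0]

```text
t: 3.53
ee_pos: [476.2, -108.5, 182.1]
orientation: [3.122, -0.328, 0.0]
ft_force: [-2.0, -8.3, 2.7]
width: 28.8
grasp_force: 30.0
```

Emit:
play_rows:
  dp:
    - [7,-1.4,3.3]
    - [7,-1.4,3]
    - [7.3,-1.4,2.4]
    - [7.3,-1.4,2.1]
    - [7.5,-1.5,1.6]
    - [7.5,-1.5,1.2]
    - [7.6,-1.5,0.7]
    - [7.6,-1.5,0.3]
  yaw: [0,0,0,0,0,0,0,0]

```text
t: 4.2
ee_pos: [535.1, -119.1, 197.2]
orientation: [3.123, -0.33, -0.0]
ft_force: [-3.3, -1.4, 7.7]
width: 28.2
grasp_force: 30.0
```

Emit:
play_rows:
  dp:
    - [0,0,0]
    - [0,0,0]
  yaw: [0,0]

```text
t: 4.37
ee_pos: [536.1, -119.3, 197.2]
orientation: [3.123, -0.33, 0.004]
ft_force: [0.5, -2.7, 7.3]
width: 28.6
grasp_force: 30.0
```

```bash
cat > m.py <<'E'
from h import *
np.set_printoptions(precision=1,suppress=True)
def run(names=("scene","top"),tag=""):
  for n in names:
    im=viewer.get_image(n)
    if tag: cv2.imwrite(f"pics/{n}{tag}.png",im["pixels"][:,:,::-1])
    H=cv2.cvtColor(im["pixels"],cv2.COLOR_RGB2HSV).astype(int); d=im["range_z"]
    v,u=np.mgrid[0:480,0:640]
    P=np.stack([(u-im["cx"])/im["fx"]*d,-(v-im["cy"])/im["fy"]*d,-d,np.ones_like(d)],-1)@im["T"].T; P=P[...,:3]
    zz=P[...,2]; x=P[...,0];y=P[...,1]
    ms={"red":((H[...,0]<6)|(H[...,0]>174))&(H[...,1]>180)&(H[...,2]>80)&(zz>80)&(zz<400)&(x<680)&(y>50),
        "blue":(abs(H[...,0]-108)<9)&(H[...,1]>150)&(zz>80)&(zz<130)&(y>280),
        "brass":(abs(H[...,0]-22)<7)&(H[...,1]>100)&(zz>165)&(zz<190)&(x>540)&(x<620),
        "ball":(H[...,2]<60)&(zz>150)&(zz<235)&(abs(y+112)<40)&(x>440)&(x<580)}
    for k,m in ms.items():
        m=m&(d>0); c,l,s,ce=cv2.connectedComponentsWithStats(m.astype(np.uint8))
        for i in range(1,c):
            if s[i,4]>25:
                q=P[l==i]; print(n,k,s[i,4],ce[i],"med",np.median(q,0),"min",q.min(0),"max",q.max(0))
E
python3 -c "
import m;m.run(tag='3')
print(m.ctrl.get_obs())"
```

```text
scene red 348 [262.  312.6] med [565.5 346.5 120.1] min [555.9 329.3  96.2] max [583.2 357.  124.5]
scene blue 367 [317.  328.6] med [478.7 328.4 120.5] min [468.6 310.1  94.5] max [494.3 337.5 124.6]
scene brass 329 [335.8 194.7] med [583.5 105.3 173.3] min [555.7  81.2 165.1] max [601.4 137.4 178.8]
scene ball 214 [423.4 119.3] med [ 526.  -113.5  222.9] min [ 516.6 -137.9  194.4] max [541.8 -97.5 234.9]
top red 151 [240.9 216.8] med [570.1 339.  121.3] min [559.  328.1 108.6] max [582.6 351.1 125.4]
top blue 151 [250.4 265.9] med [482.9 321.  121. ] min [472.2 308.9 111.4] max [493.6 334.  126.2]
top brass 467 [370.5 209.8] med [580.3 110.9 173.4] min [557.2  88.4 165.1] max [601.7 134.8 180.2]
{'t': 4.4667, 'qpos': array([-0.2,  0.3,  1.8, -0. ,  1. ,  1.5]), 'qvel': array([ 0., -0.,  0., -0., -0.,  0.]), 'joint_torque': array([  1.5, -44.3, -22.8,   0.7,   0. ,   0. ]), 'ee_pos': array([ 535.9, -119.2,  197.2]), 'orientation': array([ 3.1, -0.3,  0. ]), 'ft_force': array([ 0.7, -3.6,  5.3]), 'moment': array([-0.4,  0.1,  0. ]), 'grasp_force': 30.000949501991272, 'width': 28.268734816419375}
```

Emit:
play_rows:
  dp:
    - [0,0,0]
    - [0,0,0]
    - [0,0,0]
    - [0,0,0]
    - [0,0,0]
  yaw: [0,0,0,0,0]
  gripper: 0.2

```text
t: 4.88
ee_pos: [534.8, -118.4, 196.0]
orientation: [-3.124, 0.33, 0.001]
ft_force: [-0.9, 1.1, 0.3]
width: 58.3
grasp_force: 0.0
```

Emit:
play_rows:
  dp:
    - [0,0,10]
    - [0,0,25]
    - [0,0,35]
    - [0,0,35]
    - [0,30,0]
    - [3,38,0]
    - [3,38,0]
    - [3,38,0]
  yaw: [0,0,0,0,5,5,5,5]

```text
t: 5.55
ee_pos: [544.0, 26.7, 302.5]
orientation: [-3.134, -0.222, -0.002]
ft_force: [-0.3, -0.4, -0.7]
width: 70.1
grasp_force: 0.0
```

Emit:
play_rows:
  dp:
    - [4,39,0]
    - [4,39,0]
    - [4,39,0]
    - [4,39,0]
    - [4,39,0]
    - [3,39,0]
    - [3,39,0]
    - [0,40,0]
  yaw: [5,5,5,5,5,0,0,0]

```text
t: 6.22
ee_pos: [570.1, 340.3, 302.1]
orientation: [-3.013, -0.89, -0.001]
ft_force: [0.0, -0.7, 0.5]
width: 70.7
grasp_force: 0.0
```

```bash
python3 -c "
import m
o=m.ctrl.get_obs();print(o['t'],o['ee_pos'],o['width'],o['qpos'])
m.run(tag='4')"
```

```text
6.2167 [570.1 340.3 302.1] 70.70221144098171 [ 0.5  0.4  1.5 -0.   1.3  1.5]
scene red 348 [262.  312.6] med [565.2 346.7 120.4] min [556.1 329.7  95.9] max [582.9 356.6 124.6]
scene blue 365 [317.  328.6] med [478.5 328.3 120.4] min [468.3 309.8  95.5] max [494.7 337.4 124.3]
scene brass 326 [335.8 194.8] med [583.4 105.6 173.7] min [555.6  82.5 165.2] max [601.7 135.6 179.6]
scene ball 204 [420.7 121.9] med [ 527.4 -108.8  220.1] min [ 516.  -123.8  195.5] max [544.6 -99.9 230.8]
top brass 480 [370.5 209.8] med [580.3 110.8 173.7] min [557.2  88.3 165. ] max [601.7 134.7 180.2]
top ball 274 [515.2 238.9] med [ 531.  -113.7  225. ] min [ 518.2 -131.1  153.7] max [ 543.8 -102.4  231.7]
```

View pics/scene4.png

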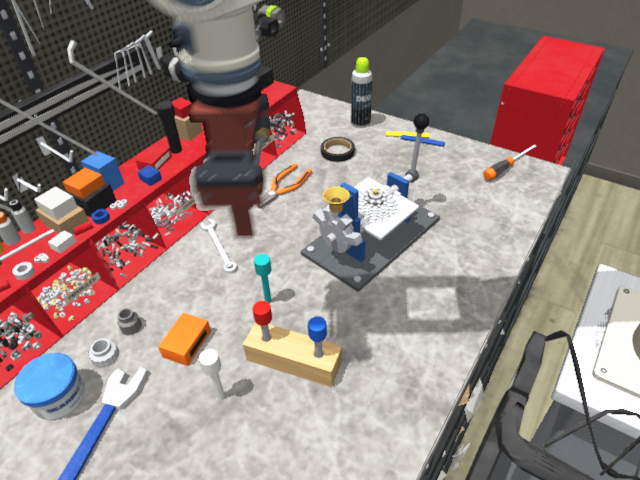

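The scene shows the handle upright with its ball at (421,122), and the gripper above the red pin, still in the block at (262,313). I'll descend to its knob.

Emit:
play_rows:
  dp:
    - [0,0,-40]
    - [0,0,-40]
    - [0,0,-40]
    - [0,0,-36]
    - [0,0,-26]
    - [0,0,-18]
    - [0,0,-12]
    - [0,0,0]
  yaw: [0,0,0,0,0,0,0,0]

```text
t: 6.98
ee_pos: [568.7, 337.0, 87.0]
orientation: [3.012, 0.89, -0.007]
ft_force: [-0.7, 0.2, 0.9]
width: 69.8
grasp_force: 0.0
```

Emit:
play_rows:
  dp:
    - [0,0,0]
    - [0,0,0]
    - [0,0,0]
    - [0,0,0]
    - [0,0,0]
    - [0,0,0]
    - [0,0,0]
    - [0,0,0]
  yaw: [0,0,0,0,0,0,0,0]
  gripper: 1

```text
t: 7.65
ee_pos: [570.2, 338.6, 89.7]
orientation: [-3.012, -0.89, -0.001]
ft_force: [-0.3, -0.1, 2.3]
width: 27.3
grasp_force: 30.0
```

Emit:
play_rows:
  dp:
    - [0,0,0]
    - [0,0,0]
  yaw: [0,0]

```text
t: 7.82
ee_pos: [570.3, 338.6, 89.7]
orientation: [-3.013, -0.89, -0.001]
ft_force: [-0.2, -0.3, 3.9]
width: 27.5
grasp_force: 30.0
```

Emit:
play_rows:
  dp:
    - [0,0,10]
    - [0,0,20]
    - [0,0,35]
    - [0,0,40]
    - [0,0,40]
    - [0,0,35]
    - [0,0,10]
    - [0,0,0]
  yaw: [0,0,0,0,0,0,0,0]

```text
t: 8.48
ee_pos: [571.5, 339.1, 283.3]
orientation: [-3.011, -0.89, -0.01]
ft_force: [0.1, -0.5, -0.7]
width: 27.1
grasp_force: 30.0
```

Emit:
play_rows:
  dp:
    - [1,-20,0]
    - [1,-35,0]
    - [1,-38,0]
    - [1,-38,0]
    - [1,-38,0]
    - [2,-33,0]
    - [2,-20,0]
    - [0,-5,0]
  yaw: [0,0,0,0,0,0,0,0]

```text
t: 9.15
ee_pos: [577.7, 108.0, 276.5]
orientation: [3.014, 0.886, -0.008]
ft_force: [-0.1, 0.2, -1.6]
width: 27.3
grasp_force: 30.0
```

Emit:
play_rows:
  dp:
    - [0,0,0]
    - [0,0,0]
    - [0,0,0]
  yaw: [0,0,0]

```text
t: 9.4
ee_pos: [578.6, 112.5, 278.3]
orientation: [-3.012, -0.892, 0.002]
ft_force: [0.5, 0.0, -0.2]
width: 27.8
grasp_force: 30.0
```

```bash
python3 - <<'E'
import m
from h import *
o=ctrl.get_obs();print(o['t'],o['ee_pos'],o['width'],o['ft_force'])
for n in ("scene","top"):
    im=viewer.get_image(n)
    cv2.imwrite(f"pics/{n}5.png",im["pixels"][:,:,::-1])
    for k in ("funnel","red_pin"):
        for r in models.landmark_of(im,k)[:4]: print(n,k,np.array(r["location"]),round(r["conf"],2),at_z(im,*r["location"],{"funnel":177}.get(k,o['ee_pos'][2]-80)))
im=viewer.get_image("scene"); c=im["pixels"][90:270,240:480,::-1]; cv2.imwrite("pics/s5c.png",cv2.resize(c,None,fx=3.3,fy=3.3,interpolation=2))
E
```

```text
9.4 [578.6 112.5 278.3] 27.770784339379112 [ 0.5  0.  -0.2]
scene funnel [334.1 192.1] 0.97 [584.6 108.2 177. ]
scene red_pin [222.4 400.1] 0.65 [480.9 515.7 198.3]
scene red_pin [266.6 301.8] 0.61 [524.7 375.2 198.3]
scene red_pin [337.  184.8] 0.53 [576.5 111.7 198.3]
top funnel [368.2 208.1] 0.66 [582.5 115.9 177. ]
top red_pin [291.8 188. ] 0.71 [612.4 243.5 198.3]
top red_pin [195.9 212.4] 0.53 [570.3 401.8 198.3]
```

View pics/s5c.png

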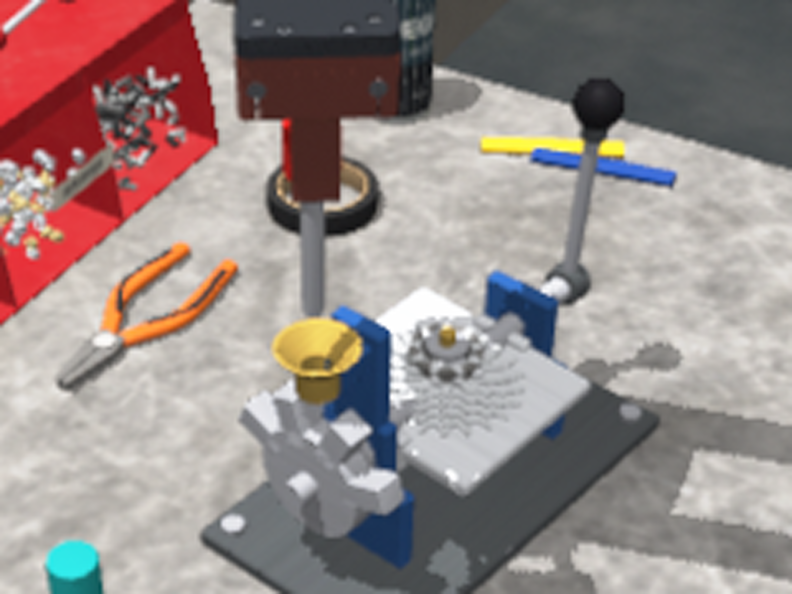

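The crop shows the pin held upright just above the funnel (tip at about (312,310), funnel mouth at (318,347)) and the handle upright. I'll lower gently and watch the force.

Emit:
play_rows:
  dp:
    - [0.5,0,-6]
    - [0,0,-7]
    - [0,0,-7]
    - [0,0,-6]
    - [0,0,-5]
    - [0,0,0]
    - [0,0,0]
  yaw: [0,0,0,0,0,0,0]

```text
t: 10.33
ee_pos: [579.3, 111.3, 247.7]
orientation: [-3.013, -0.89, 0.002]
ft_force: [-0.6, 0.0, -0.8]
width: 27.6
grasp_force: 30.0
```

Emit:
play_rows:
  dp:
    - [0,0,-3]
    - [0,0,-3]
    - [0,0,-3]
    - [0,0,-2]
    - [0,0,0]
    - [0,0,0]
  yaw: [0,0,0,0,0,0]

```text
t: 10.83
ee_pos: [579.5, 111.4, 237.1]
orientation: [-3.013, -0.89, 0.0]
ft_force: [0.1, -0.2, -1.2]
width: 27.6
grasp_force: 30.0
```

Emit:
play_rows:
  dp:
    - [0,0,-3]
    - [0,0,-3]
    - [0,0,-3]
    - [0,0,-3]
    - [0,0,0]
    - [0,0,0]
  yaw: [0,0,0,0,0,0]

```text
t: 11.33
ee_pos: [579.4, 111.4, 224.9]
orientation: [-3.013, -0.89, 0.001]
ft_force: [0.8, -0.5, -0.8]
width: 27.5
grasp_force: 30.0
```

Emit:
play_rows:
  dp:
    - [0,0,-3]
    - [0,0,-3]
    - [0,0,-3]
    - [0,0,-3]
    - [0,0,0]
    - [0,0,0]
  yaw: [0,0,0,0,0,0]

```text
t: 11.83
ee_pos: [579.4, 111.4, 213.0]
orientation: [-3.013, -0.89, 0.001]
ft_force: [0.1, -0.6, -1.2]
width: 27.2
grasp_force: 30.0
```

Emit:
play_rows:
  dp:
    - [0,0,-2.5]
    - [0,0,-2.5]
    - [0,0,-2.5]
    - [0,0,-2]
    - [0,0,0]
    - [0,0,0]
  yaw: [0,0,0,0,0,0]

```text
t: 12.33
ee_pos: [578.9, 111.4, 203.3]
orientation: [-3.012, -0.89, 0.002]
ft_force: [-2.4, 0.3, -1.5]
width: 27.1
grasp_force: 30.0
```

Emit:
play_rows:
  dp:
    - [0,0,-1]
    - [0,0,-1]
    - [0,0,-1]
    - [0,0,0]
  yaw: [0,0,0,0]

```text
t: 12.67
ee_pos: [579.1, 111.6, 200.8]
orientation: [-3.012, -0.89, 0.001]
ft_force: [-4.3, 1.1, 3.6]
width: 27.8
grasp_force: 30.0
```

Emit:
play_rows:
  dp:
    - [0,0,-1]
    - [0,0,-1]
    - [0,0,-1]
    - [0,0,0]
  yaw: [0,0,0,0]

```text
t: 13.0
ee_pos: [580.7, 111.9, 199.3]
orientation: [-3.013, -0.89, -0.005]
ft_force: [-4.0, 1.5, 11.1]
width: 27.7
grasp_force: 30.0
```

Contact at the expected depth, with the tip at about 120 mm. I'll release, rise clear and check.

Emit:
play_rows:
  dp:
    - [0,0,1]
    - [0,0,0]
    - [0,0,0]
    - [0,0,0]
    - [0,0,0]
    - [0,0,0]
    - [0,0,0]
  yaw: [0,0,0,0,0,0,0]
  gripper: 0.2

```text
t: 13.58
ee_pos: [579.5, 111.3, 198.6]
orientation: [3.013, 0.89, -0.0]
ft_force: [-0.3, 0.4, -0.3]
width: 68.7
grasp_force: 0.0
```

Emit:
play_rows:
  dp:
    - [0,0,10]
    - [0,0,25]
    - [0,0,35]
    - [0,0,35]
    - [-15,0,25]
    - [-40,0,0]
    - [-40,0,0]
    - [-40,0,0]
  yaw: [0,0,0,0,0,0,0,0]

```text
t: 14.25
ee_pos: [443.3, 111.3, 329.7]
orientation: [3.013, 0.89, 0.002]
ft_force: [-1.1, 0.6, 0.4]
width: 70.2
grasp_force: 0.0
```

```bash
python3 - <<'E'
import m
from h import *
o=ctrl.get_obs();print(o['t'],o['ee_pos'],o['width'],o['ft_force'])
m.run(tag='6')
im=viewer.get_image("scene"); c=im["pixels"][90:270,240:480,::-1]; cv2.imwrite("pics/s6c.png",cv2.resize(c,None,fx=3.3,fy=3.3,interpolation=2))
E
```

```text
14.25 [443.3 111.3 329.7] 70.24741205002206 [-1.1  0.6  0.4]
scene red 313 [337.4 176.4] med [569.6 121.9 226.6] min [559.4 101.8 205.3] max [586.  129.8 233.7]
scene blue 368 [317.  328.6] med [478.7 328.2 120.4] min [468.7 309.3  94.3] max [494.6 337.8 124.9]
scene brass 249 [335.3 195.9] med [578.6 109.8 174. ] min [556.3  89.  165.1] max [602.2 137.  180.3]
top red 223 [371.9 210. ] med [573.8 113.3 231.3] min [561.5  95.7 167.6] max [586.9 126.1 236.1]
top blue 153 [250.3 266. ] med [482.9 320.9 121.6] min [472.1 309.1 111.3] max [493.6 333.3 126.7]
top brass 282 [368.5 209.6] med [581.5 119.1 175.1] min [557.3  88.3 165.3] max [601.5 134.7 180.7]
top ball 278 [515.5 236.3] med [ 535.3 -114.7  225.1] min [ 521.6 -130.6  150.8] max [ 548.4 -103.3  234.1]
```

View pics/s6c.png

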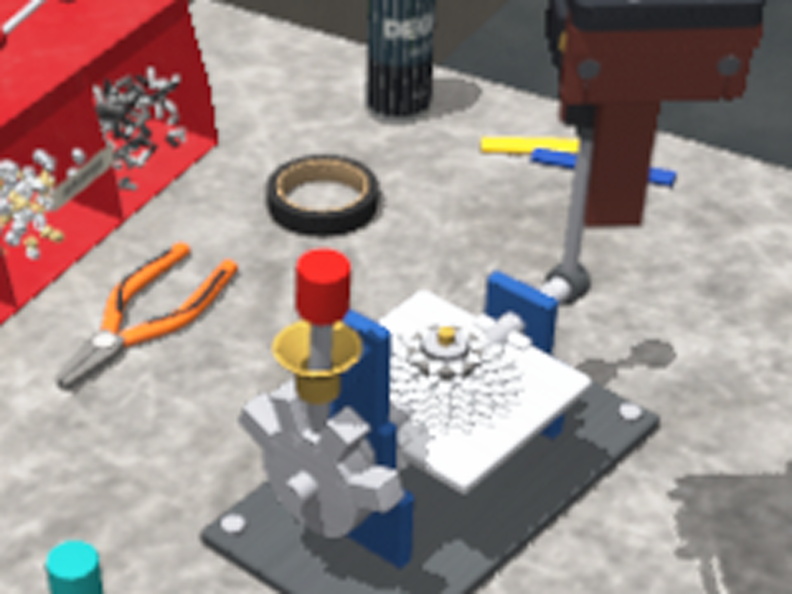

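The red pin stands in the funnel with its knob top at about 231 mm, which puts the tip at about 120 mm. The ball is at the level position, the blue pin hasn't moved, and the gripper is clear.

```bash
python3 -c "
from h import *
print(ticket.close_job())"
```

```text
the job is handed in; nothing more can be done
None
```

The job is handed in, with no verdict returned. By my last camera check the cradle is level, the red pin is fully home in the funnel (tip at about 120 mm), the blue pin is where it was, and the gripper is clear.

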